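Strip the glue-up jig

ROBOT

A 6-joint arm with a two-finger parallel gripper is mounted at the origin on the work surface. World frame = base frame: x ahead of the robot, y to its left, z up, the work surface at z = 0. Lengths are in m, angles in rad, forces in N, time in s.
With the tool pointing down it reaches from about 0.325 to 0.9 m from the base axis. Payload 6.1 kg.
Tool frame: the origin (TCP) lies midway between the tips of the shut fingers; the grasp point (between the pads) lies 19 mm behind it; x points along the fingers, y is the direction in which the jaws open and shut, and the axes are right-handed (so a half turn about x gives the same grasp; the last joint's range is limited). The gripper opens to 85 mm and grips with 20 to 120 N. Pads are 22 mm wide; open, the fingers measure 114 mm over their backs; the gripper's body (76 mm by 85 mm) begins 54 mm behind the grasp point. The pads swing forward as they close: fully open they stand 13 mm farther back than shut.
Start: joints at [-1.276, 0.22, 1.526, -0, 1.395, -0.126], TCP at [0.255, -0.57, 0.231] pointing down, gripper open.
Joint ranges: [-2.98, 2.98], [-0.91, 2.08], [0.09, 2.57], [-1.24, 4.39], [0.2, 2.65], [-2.68, 2.68]. Speed limits (rad/s): [2.57, 2.57, 3.01, 3.14, 3.14, 3.14].

INTERFACE

Orientations are given as [roll, pitch, yaw] about the fixed x, y, z axes, in that order (R = Rz(yaw) Ry(pitch) Rx(roll)).
In Python, from plant import movep, move_l, set_joints, gripper_to, hold, inverse_kinematics, observe, get_image, get_calibration, Unreachable, job_done gives the robot as it stands. Calls block until the motion is done:
- movep(position, orientation): joint-space move of the TCP to a pose.
- move_l(position, feed=0.15, rotation=None, max_force=None): straight line of the TCP; rotation=None keeps the orientation; feed is the mean speed in m/s. With max_force (N) it stops when the force on the tool has changed by that much, and returns True; else False.
- set_joints(angles): joint-space move.
- gripper_to(opening, f_grip=None): finger opening in m; f_grip is the grip in N (None keeps the last); returns when the fingers have stopped.
- hold(seconds).
- inverse_kinematics(position, orientation): joint angles nearest the present ones, or None.
- observe(): the state.
- get_image(name): name is "scene" or "side" or "wrist"; returns (picture, depth): 420x560x3 uint8, red, green, blue; 420x560 float32, m along the optical axis (not along the pixel's ray), 0 where there is no reading.
- get_calibration(name): a dict with "intrinsics" (3x3 intrinsics, pixels), "world_from_camera" (4x4, takes a point from camera to world coordinates). Camera axes: x right, y down, z forward; pixel columns grow to the right and rows downward; lengths in m; the calibration is good to about 2 mm. A picture is of the moment at which its call begins: read the wrist's pose just before it. get_calibration takes no time and is no camera call; for the wrist camera it gives the pose at the moment of the call.
A pose or a line that the arm cannot do raises Unreachable and nothing moves.
- job_done(): hands the job in, once; it reports no verdict.
The state is a dict: "time_s": time; "q": joint angles; "joint_velocities": joint speeds; "joint_torque": joint torques, N m; "eef_pos": TCP position; "tcp_rot": TCP orientation; "ft_force": force on the tool from outside, world axes, zero at the start; "torque": the same for the moment, N m; "opening": finger opening in m.
Only numpy, scipy, OpenCV 4.12 (cv2) and the standard library are available. Lean on these libraries where they do the work, as an engineer would, in place of code of your own. Each camera call takes 0.05 s, during which the arm holds its last target. There are 200 camera calls.

TASK

The glue has set. Unscrew every wooden hand nut from the jig's threaded studs (anticlockwise seen from above) and put the nuts in the sheet-steel bin; then lift the slotted caul bar off the studs and lay it level across both saddles of its rest, between the horns; then put the two finished rails in the slatted crate. Leave the jar, the mallet and the brush where they are.

Things in the scene. Friction and masses are not known exactly. Their poses are not given: they have to be found in the camera images.
- jig: fixed plywood board 200 (x) x 410 (y) x 20 mm; origin on its underside, 50 mm towards +x of its centre. Three upright threaded studs stand on it at its x = 0, y = -150, 0 and +150 mm; two packing blocks (60 x 24 mm, tops 65.5 mm above the origin) at y = +-186 mm. The rails lie on the board and the caul lies on the rails. A stud without a nut is bare
- stud1 (a point): top centre of the steel stud at the jig's y = -150 mm, 120 mm above the jig's origin. Coarse right-hand thread, 29 mm over the ridges, 28 mm rise per full turn. All three studs are alike
- stud2 (a point): top centre of the middle stud. On each stud a nut turned anticlockwise climbs some 14 mm in about 180 degrees (half a turn); then it is off the thread and lifts straight up. Until then it cannot be pulled off. It turns easily and stays where it is left, so several short turns with regrasping will do
- stud3 (a point): top centre of the stud at the jig's y = +150 mm
- nut1: wooden hand nut, a plain block 84 (its x) x 46 (its y) x 28 mm high (its z), 0.09 kg, with a 31.5 mm hole through its height; two steel pins inside the hole ride in the stud's thread. Origin: centre of its underside. May be absent. Starts on stud 1, underside 82 mm above the jig's origin, long side about along the jig's x
- nut2: wooden hand nut, a plain block 84 (its x) x 46 (its y) x 28 mm high (its z), 0.09 kg, with a 31.5 mm hole through its height; two steel pins inside the hole ride in the stud's thread. Origin: centre of its underside. May be absent. Starts on stud 2, underside 82 mm above the jig's origin, long side about 0.5 rad anticlockwise of the jig's x
- nut3: wooden hand nut, a plain block 84 (its x) x 46 (its y) x 28 mm high (its z), 0.09 kg, with a 31.5 mm hole through its height; two steel pins inside the hole ride in the stud's thread. Origin: centre of its underside. May be absent. Starts on stud 3, underside 82 mm above the jig's origin, long side about 0.4 rad clockwise of the jig's x
- caul: loose clamping bar 370 (its y) x 60 (its x) x 16 mm high, 0.3 kg: two 12 mm wooden strips with a 36 mm slot between and four spacers in the slot (y = +-75, +-178 mm). Origin: centre of its underside, at the start 66 mm above the jig's. The studs pass through the slot, 38 mm above its top. Can be gripped across its width at the middle, over the bare stud; must rise 57 mm to clear the studs
- rest: fixed wooden rest for the caul; origin at the centre of its underside. Two saddles at y = +-110 mm (28 mm long in y), tops 35 mm above the origin, each with a horn at either end, 12 mm higher; 84 mm (in x) between the horns. Between the saddles only a strip 30 mm wide and 10 mm high. The caul lies along the rest's y
- rail1: finished wooden rail, body 170 (its x) x 40 (its y) x 46 mm high, with a tenon 20 mm long and 18 mm thick on its -x end; 0.2 kg; origin at the centre of the body's underside. Starts on the jig's board at about x = -60, y = -75 mm, along the jig's x, one end under the caul, the rest free on the robot's side
- rail2: finished wooden rail like rail1; starts at the jig's y = +75 mm; studs stand 54 mm above the rails' tops near their +x ends, so grip the rails high and at the middle or farther to -x
- bin: loose open bin of plain sheet steel for the nuts, 200 (x) x 150 (y) x 65 mm high, walls and floor 4 mm, 0.8 kg; origin at the centre of its underside; stands on the bench at one end of the jig
- crate: loose open slatted wooden crate for the finished rails, 260 (x) x 170 (y) x 80 mm high, walls 7 mm, 0.9 kg; origin at the centre of its underside; stands at the other end of the jig
- jar: bystander: clear jar with a steel lid, diameter 84 mm, 110 mm high, standing beyond the rest; origin at the centre of its underside; leave alone
- mallet: bystander: wooden mallet lying beyond the rest, 260 mm long along its x, head 60 x 90 x 60 mm at +x; origin under the free end of the handle, 30 mm below its axis; leave alone
- brush: bystander: brush 200 mm long lying beyond the rest; origin at the middle of its length on the underside; leave alone
Mind the look-alikes: they are no part of the job. What is shaped like the nut2 but black or green is not meant.

How it is judged:
On the way, in this order (a step that is already met when the one before it is completed fails the run):
1. every nut is off its stud and lies in the steel bin (x of nut1 in the frame of bin between -0.098 and 0.098 m and y of nut1 in the frame of bin between -0.073 and 0.073 m and z of nut1 in the frame of bin between -0.002 and 0.085 m and linear speed of each of nut1, nut2, nut3 below 0.05 m/s and x of nut2 in the frame of bin between -0.098 and 0.098 m and y of nut2 in the frame of bin between -0.073 and 0.073 m and z of nut2 in the frame of bin between -0.002 and 0.085 m and x of nut3 in the frame of bin between -0.098 and 0.098 m and y of nut3 in the frame of bin between -0.073 and 0.073 m and z of nut3 in the frame of bin between -0.002 and 0.085 m), for 0.2 s.
2. the caul is off the studs and lies level across both saddles of the rest (z of caul in the frame of rest between 0.028 and 0.042 m and x of caul in the frame of rest between -0.02 and 0.02 m and y of caul in the frame of rest between -0.055 and 0.055 m and angle between the y axis of caul and the y axis of rest, either way round below 0.15 rad and angle between the z axis of caul and the z axis of rest, either way round below 0.06 rad and linear speed of caul below 0.03 m/s), for 0.2 s.
3. both rails are in the crate (x of rail1 in the frame of crate between -0.1 and 0.1 m and y of rail1 in the frame of crate between -0.075 and 0.075 m and z of rail1 in the frame of crate between -0.002 and 0.095 m and linear speed of each of rail1, rail2 below 0.05 m/s and x of rail2 in the frame of crate between -0.1 and 0.1 m and y of rail2 in the frame of crate between -0.075 and 0.075 m and z of rail2 in the frame of crate between -0.002 and 0.095 m), for 0.2 s.
At the end, for the whole second after the job is handed in: every nut present lies in the steel bin, the caul lies level on both saddles between the horns (its centre within 55 mm of the rest's along the rest and 20 mm across, within 0.15 rad of its direction), and both rails lie in the crate (all of step 2 and x of nut1 in the frame of bin between -0.098 and 0.098 m and y of nut1 in the frame of bin between -0.073 and 0.073 m and z of nut1 in the frame of bin between -0.002 and 0.085 m and x of nut2 in the frame of bin between -0.098 and 0.098 m and y of nut2 in the frame of bin between -0.073 and 0.073 m and z of nut2 in the frame of bin between -0.002 and 0.085 m and x of nut3 in the frame of bin between -0.098 and 0.098 m and y of nut3 in the frame of bin between -0.073 and 0.073 m and z of nut3 in the frame of bin between -0.002 and 0.085 m and x of rail1 in the frame of crate between -0.1 and 0.1 m and y of rail1 in the frame of crate between -0.075 and 0.075 m and z of rail1 in the frame of crate between -0.002 and 0.095 m and x of rail2 in the frame of crate between -0.1 and 0.1 m and y of rail2 in the frame of crate between -0.075 and 0.075 m and z of rail2 in the frame of crate between -0.002 and 0.095 m); the robot touches nothing.
It fails at once if the jar, the mallet or the brush is moved by more than 40 mm (distance of any of jar, mallet, brush from where it was at the start of the episode above 0.04 m).
It fails at once if the jar is tipped over (angle between jar's own z axis and vertical above 0.5 rad).
Of nut1, nut2, nut3 only 2 to 3 are there at a start; the rules pass over those that are not, and their reading is None.
At some moment in a run one of bin, crate may be knocked a few centimetres aside while the robot is not near it.
Once in a run the grip may slacken for a moment while it holds something.
It also fails if it takes over 210 s, if anything falls off the work surface, if the arm or the gripper's body presses on something with over 40 N, if the wrist force passes 120 N, or if a joint passes its speed limit or range.

## Working session

There is one attempt and no reset: what is moved stays moved. The work goes in short steps, each a Python script; the robot and the scene stay as the last script left them, time stands still between calls to the robot, and variables do not carry over. Pictures are saved under pics/ and viewed, about 12 in all and at most 16, crops included, and the job is handed in when it is done.

```bash
ls; mkdir -p pics; python3 - <<'E'
from plant import *
import cv2,numpy as np
for n in ["scene","side"]:
    im,d=get_image(n); cv2.imwrite(f"pics/{n}0.png",im[:,:,::-1]); np.savez(f"{n}0.npz",im=im,d=d)
    c=get_calibration(n); print(n,np.round(c["intrinsics"],1).tolist(),np.round(c["world_from_camera"],3).tolist(), (d>0).mean())
print(observe())
E
```

```text
pics
scene [[497.1, 0.0, 275.1], [0.0, 497.1, 221.3], [0.0, 0.0, 1.0]] [[-0.838, 0.329, -0.435, 1.054], [0.546, 0.503, -0.67, 0.87], [-0.002, -0.799, -0.601, 0.895], [0.0, 0.0, 0.0, 1.0]] 0.9959906462585034
side [[469.2, 0.0, 278.7], [0.0, 469.2, 219.0], [0.0, 0.0, 1.0]] [[-0.978, -0.099, 0.183, 0.267], [-0.207, 0.555, -0.806, 0.935], [-0.022, -0.826, -0.563, 0.777], [0.0, 0.0, 0.0, 1.0]] 0.9959268707482993
{'time_s': 0.1, 'q': array([-1.27606033e+00,  2.21134623e-01,  1.52749868e+00,  7.50554131e-06,
        1.39470057e+00, -1.26118224e-01]), 'joint_velocities': array([-0.00126194, -0.00278864, -0.00189497, -0.00133904,  0.00057867,
        0.00053185]), 'joint_torque': array([ 7.62247219e-04, -4.98241425e+01, -3.90547872e+01, -1.57275158e-04,
        5.63308640e-03,  4.74474552e-05]), 'eef_pos': array([ 0.25516699, -0.5699439 ,  0.23031542]), 'tcp_rot': array([-1.70115706,  1.5690551 ,  1.86128849]), 'ft_force': array([0.08803575, 0.14731748, 0.22380114]), 'torque': array([-0.00717887, -0.00500087, -0.036947  ]), 'opening': 0.08544090591911}
```

View pics/scene0.png

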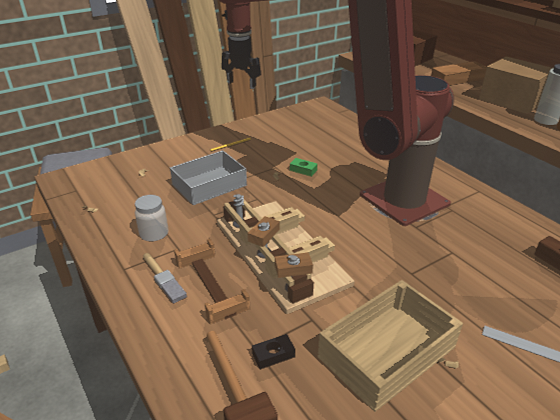

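View pics/side0.png

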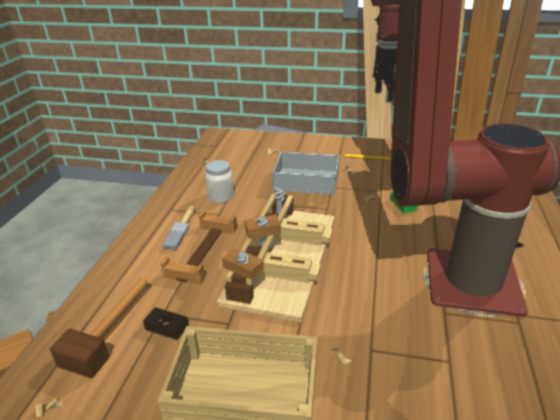

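The scene view shows a bare stud at (238,205), which is stud 1 at the bin end. There are brown nuts at (264,231) and (295,263), on studs 2 and 3. The bin is at (208,177), the crate at (390,340), the rest at (212,280), and the jar at (150,217). The green block at (303,166) and the black block at (273,350) are look-alikes. Next I'll build an orthographic map from the depth images to measure from.

```bash
cat > h.py <<'E'
import numpy as np, cv2
from plant import *
def cloud(n, save=None):
    c=get_calibration(n); im,d=get_image(n)
    if save: cv2.imwrite(save,im[:,:,::-1])
    K=c["intrinsics"];T=np.array(c["world_from_camera"])
    v,u=np.nonzero(d>0); z=d[v,u]
    P=np.c_[(u-K[0][2])/K[0][0]*z,(v-K[1][2])/K[1][1]*z,z]@T[:3,:3].T+T[:3,3]
    return P,im[v,u],u,v
def ortho(P,C,x0,x1,y0,y1,s):
    """top view: columns = y (growing right), rows = x (growing up)"""
    H=int((x1-x0)/s);W=int((y1-y0)/s)
    r=((x1-P[:,0])/s).astype(int);c=((P[:,1]-y0)/s).astype(int)
    k=(r>=0)&(r<H)&(c>=0)&(c<W)&(P[:,2]<.2)
    r,c,Q,D=r[k],c[k],P[k],C[k]
    o=np.argsort(Q[:,2]);img=np.zeros((H,W,3),np.uint8);h=np.full((H,W),np.nan)
    img[r[o],c[o]]=D[o];h[r[o],c[o]]=Q[o,2]
    return img,h
def rect(P,m):
    (cx,cy),(w,h),a=cv2.minAreaRect((P[m][:,:2]*1000).astype(np.float32))
    return np.round([cx,cy,w,h,a],1),int(m.sum())
E
python3 - <<'E'
from h import *
A=cloud("scene");B=cloud("side")
P=np.r_[A[0],B[0]];C=np.r_[A[1],B[1]]
np.savez("c0.npz",P=P,C=C)
img,h=ortho(P,C,.2,.9,-.5,.5,.0025)
hc=cv2.applyColorMap((np.nan_to_num(np.clip(h,0,.13))/.13*255).astype(np.uint8),cv2.COLORMAP_JET)
o=np.vstack([img[:,:,::-1],hc]); o=cv2.resize(o,None,fx=1,fy=1)
for k in range(0,400,40):
    cv2.putText(o,f"{-.5+k*.0025:.1f}",(k,8),0,.3,(255,255,255),1)
for k in range(0,280,40): cv2.putText(o,f"{.9-k*.0025:.1f}",(0,k+4),0,.3,(255,255,255),1)
cv2.imwrite("pics/ortho.png",cv2.resize(o,(600,840))[:, :] if 0 else cv2.resize(np.hstack([o[:280],o[280:]]),(800,280)))
x,y,z=P.T
hsv=cv2.cvtColor(C[None],cv2.COLOR_RGB2HSV)[0]
for nm,m in dict(nuts=(abs(z-.11)<.004)&(abs(y)<.3)&(x<.8), studs=(abs(z-.12)<.003)&(abs(y)<.3)&(x<.8),caul=(abs(z-.082)<.003)&(abs(y)<.3)).items():
    Q=P[m]; print(nm)
    # cluster
    g=np.zeros((400,400),np.uint8); r=((Q[:,0])/.003).astype(int); c=((Q[:,1]+.6)/.003).astype(int); g[r,c]=1
    g=cv2.dilate(g,np.ones((3,3)));n,l=cv2.connectedComponents(g)
    for i in range(1,n):
        k=l[r,c]==i
        if k.sum()>15: print(rect(Q,k), np.median(hsv[m][k],axis=0))
E
```

```text
nuts
(array([ 42.4,  19.4,  46.1, 123.4,  23.4]), 202) [14. 62. 65.]
(array([-875.2, -230.3,   23.6,  116.8,   12.6]), 59) [16. 97. 80.]
(array([-859.5,  -86.6,   19.3,   47.8,   11.9]), 26) [ 21.   31.5 105. ]
(array([523.1,   0.6,  89.7,  50.8,  26.2]), 651) [ 15. 130. 144.]
(array([532.5, 149.4,  54.2,  87.1,  68.1]), 866) [ 15.  129.  145.5]
(array([ 512. , -146.2,   28.2,   21. ,   19.4]), 46) [ 75.   12.  145.5]
(array([ 730.5, -267.8,   63.9,   74. ,   87.4]), 483) [ 90.   8. 168.]
(array([-34.1,  51.6,  68.9,  12.6,  32. ]), 80) [17. 64. 77.]
studs
(array([ 43.1,  27.5,  36.3, 116.7,  30.8]), 157) [15. 62. 68.]
(array([-876.4, -234.1,   28.8,  128. ,    8.9]), 50) [16. 98. 80.]
(array([-858. ,  -85.9,   14.4,   41.7,   24.2]), 16) [ 23.   23.  101.5]
(array([ 513.7, -148.7,   15.3,   26.3,   36.8]), 42) [ 87.   15.  155.5]
(array([5.229e+02, 2.000e-01, 1.900e+01, 2.690e+01, 6.380e+01]), 59) [ 84.  12. 153.]
(array([533.8, 150.5,  18.3,  28.3,  12.7]), 76) [ 86.  12. 154.]
(array([-34.6,  50.8,  69.6,  11.7,  33.4]), 58) [17. 65. 77.]
caul
(array([ 41.9,  25.5,  38.1, 120.1,  29. ]), 155) [15. 63. 68.]
(array([-871.9, -236.1,   27.5,  126.9,   14.6]), 50) [16.  97.  79.5]
(array([-858.5,  -85.2,   24.4,   64.8,   18.3]), 28) [24.5 22.  95. ]
(array([526.2,  52.1, 108.1,  94.2,  87.1]), 565) [ 18. 113. 166.]
(array([ 515.2, -111.3,  150.2,   62.3,   86. ]), 551) [ 18. 104. 185.]
(array([531.5, 168.6,  94.2,  41.8,   4.4]), 257) [ 15. 119. 112.]
(array([ 728.5, -255. ,   84.3,   54.3,    9.9]), 138) [ 20.  21. 188.]
(array([-32.3,  54.5,  59.9,  10.3,  29.2]), 52) [17.  63.5 77. ]
```

View pics/ortho.png

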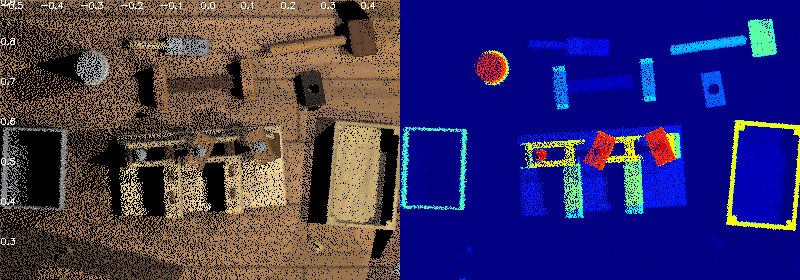

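```bash
cat >> h.py <<'E'
def measure(P,which=("bin","crate","rest","rail1","rail2")):
    B=dict(bin=(.065,.004,.3,.68,-.58,-.26),crate=(.080,.004,.28,.68,.26,.6),rest=(.047,.003,.62,.8,-.2,.2),
           rail1=(.066,.003,.35,.485,-.13,-.04),rail2=(.066,.003,.35,.485,.03,.12))
    out={}
    for n in which:
        z,t,x0,x1,y0,y1=B[n]
        m=(abs(P[:,2]-z)<t)&(P[:,0]>x0)&(P[:,0]<x1)&(P[:,1]>y0)&(P[:,1]<y1)
        if m.sum()>20: out[n]=rect(P,m)
        print(n,out.get(n))
    return out
E
python3 - <<'E'
from h import *
P=np.load("c0.npz")["P"]; measure(P)
im=cv2.imread("pics/scene0.png"); cv2.imwrite("pics/crop.png",cv2.resize(im[170:320,190:370],None,fx=4,fy=4,interpolation=2))
for t in [(.523,0,.45),(.533,.15,-.42)]:
    for k in range(-2,3):
        q=inverse_kinematics([t[0],t[1],.12],[0,np.pi/2,t[2]+k*np.pi/2]); print(t,k,None if q is None else np.round(q,2))
E
```

```text
bin (array([ 477.9, -414.3,  203.3,  161.8,    0.9]), 424)
crate (array([461.1, 412.9, 264.3, 175.1,   4.7]), 3454)
rest (array([694.7,  41.6, 313.5, 118.9,  81.6]), 202)
rail1 (array([430.5, -66.5,  46.7, 109.9,  87.6]), 547)
rail2 (array([436. ,  83.5,  46. ,  98.8,  87.7]), 742)
(0.523, 0, 0.45) -2 [-0.15  0.09  1.89 -0.    1.16  0.97]
(0.523, 0, 0.45) -1 [-0.15  0.09  1.89 -0.    1.16 -0.6 ]
(0.523, 0, 0.45) 0 [-0.15  0.09  1.89  0.    1.16 -2.17]
(0.523, 0, 0.45) 1 [-0.15  0.09  1.89  0.    1.16  2.54]
(0.523, 0, 0.45) 2 [-0.15  0.09  1.89 -0.    1.16  0.97]
(0.533, 0.15, -0.42) -2 [0.13 0.16 1.82 0.   1.17 2.12]
(0.533, 0.15, -0.42) -1 [ 0.13  0.16  1.82 -0.    1.17  0.55]
(0.533, 0.15, -0.42) 0 [ 0.13  0.16  1.82 -0.    1.17 -1.02]
(0.533, 0.15, -0.42) 1 [ 0.13  0.16  1.82  0.    1.17 -2.59]
(0.533, 0.15, -0.42) 2 [0.13 0.16 1.82 0.   1.17 2.12]
```

View pics/crop.png

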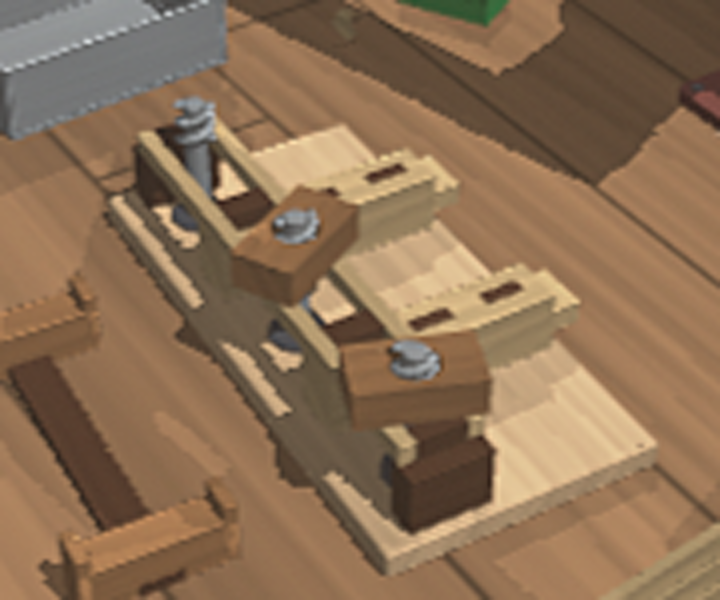

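The crop confirms it. Brown nuts sit on studs 2 (crop 295,225) and 3 (crop 415,355), and stud 1 (195,150) is bare, so nut1 is absent. The green and black blocks are loose on the bench and not meant. I'll start with the nut on stud 2.

```bash
cat >> h.py <<'E'
D=lambda psi:[0,np.pi/2,psi]
def ob(tag=""):
    o=observe(); print(tag,"t%.1f"%o["time_s"],np.round(o["eef_pos"],4),"F",np.round(o["ft_force"],1),"Tz %.2f"%o["torque"][2],"op %.4f"%o["opening"],"q6 %.2f"%o["q"][5]); return o
def unscrew(x,y,psi,total=3.4,z=.083):
    movep([x,y,.20],D(psi)); ob("above")
    gripper_to(.085,40)
    print("hit",move_l([x,y,z],.12,max_force=15))
    gripper_to(.03,40); ob("grip")
    n=8
    for i in range(1,n+1):
        a=total*i/n; up=.028*min(a,np.pi*1.04)/(2*np.pi)
        move_l([x,y,z+up],feed=.028*total/n/(2*np.pi)/.45,rotation=D(psi+a)); 
        if i%2==0: ob(f"turn {a:.2f}")
    print("stuck",move_l([x,y,z+.10],.08,max_force=12)); ob("lift")
E
python3 - <<'E'
from h import *
unscrew(.523,.0005,.45-np.pi)
cloud("wrist","pics/w1.png")
E
```

```text
above t2.5 [ 5.232e-01 -3.000e-04  2.001e-01] F [-0.4  0.  -0.3] Tz -0.05 op 0.0855 q6 0.97
hit False
grip t4.2 [5.237e-01 2.000e-04 8.380e-02] F [-0.9 -0.2  3.6] Tz -0.04 op 0.0457 q6 0.97
turn 0.85 t5.5 [0.5227 0.0007 0.0866] F [-0.5 -0.4  0.1] Tz -0.00 op 0.0453 q6 0.12
turn 1.70 t6.7 [5.23e-01 5.00e-04 9.05e-02] F [-0.  -0.1 -0.5] Tz -0.02 op 0.0455 q6 -0.73
turn 2.55 t7.8 [ 0.5225 -0.      0.0941] F [-3.7 -4.5 -1.2] Tz -0.01 op 0.0450 q6 -1.58
turn 3.40 t9.0 [ 5.226e-01 -5.000e-04  9.720e-02] F [-2.6 -6.3 -2.5] Tz -0.03 op 0.0451 q6 -2.43
stuck False
lift t10.2 [0.5225 0.0006 0.1823] F [-0.2 -0.1 -0.6] Tz -0.01 op 0.0451 q6 -2.43
```

```bash
cat >> h.py <<'E'
def look(which):
    A=cloud("scene");B=cloud("side"); return measure(np.r_[A[0],B[0]],which)
def drop_nut(dx):
    b=look(("bin",))["bin"][0]; x,y=b[0]/1000+dx,b[1]/1000
    o=observe()
    move_l([*o["eef_pos"][:2],.22],.15)
    q=[inverse_kinematics([x,y,.22],D(s*np.pi/2)) for s in (1,-1)]
    q=min((k for k in q if k is not None),key=lambda k:abs(k[5]-o["q"][5])); set_joints(q); ob("over bin")
    print("hit",move_l([x,y,.03],.12,max_force=10)); 
    gripper_to(.062); move_l([x,y,.22],.15); ob("dropped")
E
python3 - <<'E'
from h import *
drop_nut(.045)
unscrew(.5335,.1500,-.42-np.pi)
drop_nut(-.045)
cloud("scene","pics/s2.png")
E
```

```text
bin (array([ 478. , -413.6,  203.1,  159.9,    1.4]), 374)
over bin t12.3 [ 0.5232 -0.4126  0.2194] F [ 0.1  0.2 -0.8] Tz 0.04 op 0.0449 q6 -0.79
hit False
dropped t15.8 [ 0.5225 -0.4131  0.2184] F [0.4 0.1 0. ] Tz -0.01 op 0.0622 q6 -0.79
above t18.2 [0.5337 0.1496 0.2   ] F [0.2 0.6 0.1] Tz 0.00 op 0.0618 q6 2.12
hit False
grip t20.2 [0.5337 0.1495 0.0838] F [-2.7 -2.8  5.7] Tz 0.03 op 0.0453 q6 2.12
turn 0.85 t21.4 [0.5331 0.1496 0.0864] F [-1.9 -4.9 -1.7] Tz -0.00 op 0.0452 q6 1.28
turn 1.70 t22.6 [0.5331 0.1494 0.0902] F [-1.7 -6.  -2.1] Tz 0.00 op 0.0457 q6 0.42
turn 2.55 t23.8 [0.5333 0.1493 0.0942] F [-1.3 -6.3 -0.9] Tz -0.02 op 0.0454 q6 -0.43
turn 3.40 t24.9 [0.534  0.1497 0.0979] F [ 0.2 -4.8  1.3] Tz 0.04 op 0.0453 q6 -1.27
stuck False
lift t26.2 [0.533  0.1499 0.1822] F [-0.2 -0.9 -1.3] Tz 0.01 op 0.0456 q6 -1.28
bin (array([ 477.8, -415.7,  203.8,  159.9,    2.3]), 418)
over bin t28.7 [ 0.4335 -0.4148  0.22  ] F [-0.5  0.4 -0.9] Tz 0.00 op 0.0451 q6 -0.90
hit False
dropped t32.2 [ 0.4323 -0.4151  0.2186] F [ 0.9  0.5 -0.3] Tz -0.08 op 0.0621 q6 -0.90
```

View pics/s2.png

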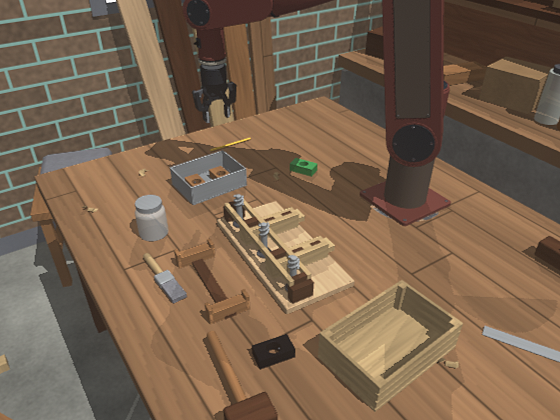

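Both nuts are in the bin, at (200,183) and (218,175), and all three studs are bare. Next I'll measure the caul and the rest.

```bash
python3 - <<'E'
from h import *
A=cloud("scene");B=cloud("side");P=np.r_[A[0],B[0]];C=np.r_[A[1],B[1]]
x,y,z=P.T
print("caul",rect(P,(abs(z-.082)<.003)&(abs(y)<.2)&(x>.47)&(x<.58)), "sym x",[np.round(np.mean(np.percentile(x[(abs(z-.082)<.003)&(abs(y-yy)<.02)&(x>.47)&(x<.58)],[1,99])),4) for yy in (-.1,-.05,.05,.1)])
r=(x>.62)&(x<.775)&(abs(y)<.16)
for s in (-1,1):
    for zz,t in ((.047,.003),(.035,.004)):
        m=r&(abs(z-zz)<t)&(y*s>.05)
        Q=P[m]; k=abs(Q[:,1]-np.median(Q[:,1]))<.03
        print(s,zz,rect(Q,k), np.round(np.percentile(Q[k],[1,99],axis=0)[:,:2],4).tolist())
print("strip",rect(P,r&(abs(z-.01)<.003)&(abs(y)<.09)&(x<.74)))
img,h=ortho(P,C,.62,.8,-.2,.2,.002)
cv2.imwrite("pics/rest.png",cv2.resize(img[:,:,::-1],(800,360),interpolation=0))
E
```

```text
caul (array([523. ,  -1.1, 375.2,  63. ,  86.1]), 1865) sym x [np.float64(0.5162), np.float64(0.5197), np.float64(0.5267), np.float64(0.5295)]
-1 0.047 (array([681.1, -97.5,  30. , 105.3,  87.6]), 79) [[0.6287, -0.1142], [0.7334, -0.0807]]
-1 0.035 (array([680.8, -98.3,  34.9, 107.1,  82.1]), 435) [[0.629, -0.1158], [0.7324, -0.0811]]
1 0.047 (array([700.4, 119.9,  29.4, 105.4,  85.1]), 118) [[0.6481, 0.1024], [0.7529, 0.1372]]
1 0.035 (array([700.4, 120.5,  33.2, 105.5,  84.8]), 618) [[0.6488, 0.1031], [0.7517, 0.1373]]
strip (array([683.1,  -3.9, 171.7, 105. ,  89.1]), 923)
```

View pics/rest.png

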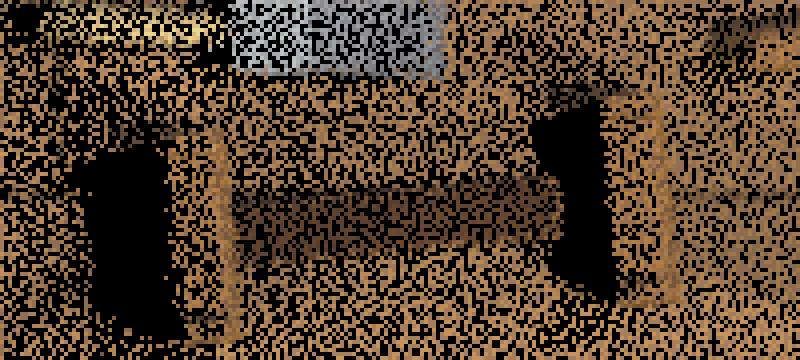

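Rest centre is (0.6907, 0.0112) with yaw -0.089. The saddles measure 219 mm apart, against 220 given. Now I'll move the caul.

```bash
python3 - <<'E'
from h import *
cx,cy=.523,-.0005
p=[-.068+s*np.pi/2 for s in (1,-1)]
q=[inverse_kinematics([cx,cy,.22],D(a)) for a in p]; i=min((0,1),key=lambda i:abs(q[i][5])); print(np.round(q[i],2))
set_joints(q[i]); gripper_to(.085,70)
print("hit",move_l([cx,cy,.055],.12,max_force=12)); ob()
gripper_to(.045,70); ob("grip")
print("hit",move_l([cx,cy,.085],.06,max_force=15)); ob("l1")
print("hit",move_l([cx,cy,.15],.1,max_force=15)); ob("l2")
cloud("side","pics/s3.png")
E
```

```text
Traceback (most recent call last):
TypeError: 'NoneType' object is not subscriptable
```

```bash
python3 - <<'E'
from h import *
cx,cy=.523,-.0005
q=inverse_kinematics([cx,cy,.22],D(-.068-np.pi/2)); print(np.round(q,2))
set_joints(q); gripper_to(.085,70)
print("hit",move_l([cx,cy,.055],.12,max_force=12)); ob()
gripper_to(.045,70); ob("grip")
print("hit",move_l([cx,cy,.085],.06,max_force=15)); ob("l1")
print("hit",move_l([cx,cy,.15],.1,max_force=15)); ob("l2")
cloud("side","pics/s3.png")
E
```

```text
[-0.15 -0.02  1.8  -0.    1.35 -0.08]
hit False
 t35.8 [ 0.5238 -0.0006  0.0559] F [0.7 0.1 0.1] Tz -0.02 op 0.0850 q6 -0.08
grip t36.1 [ 0.5238 -0.0006  0.056 ] F [-0.7  0.7  5.4] Tz 0.02 op 0.0590 q6 -0.08
hit False
l1 t36.8 [ 5.23e-01 -5.00e-04  8.51e-02] F [-0.5 -0.6 -2.4] Tz 0.02 op 0.0588 q6 -0.08
hit False
l2 t37.6 [ 5.225e-01 -4.000e-04  1.494e-01] F [-0.5 -0.3 -2.1] Tz -0.02 op 0.0585 q6 -0.08
```

View pics/s3.png

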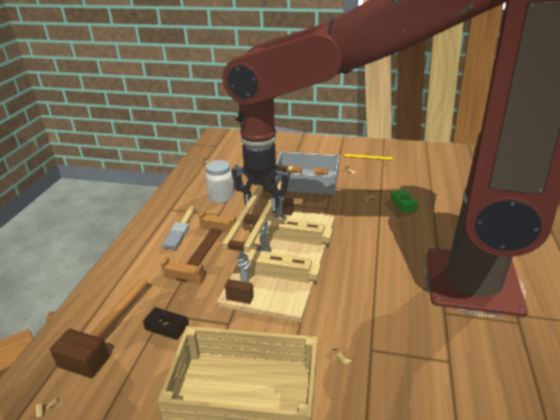

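The caul is held off the studs at (255,215). I'll check it is level, then carry it over.

```bash
python3 - <<'E'
from h import *
A=cloud("scene");B=cloud("side");P=np.r_[A[0],B[0]];x,y,z=P.T
for yy in np.arange(-.18,.2,.04):
    m=(abs(y-yy)<.015)&(abs(x-(.523+.068*yy))<.029)&(z>.14)&(z<.22)
    if m.sum()>5: print(round(yy,2),m.sum(),np.round(np.percentile(z[m],[50,80,95]),4))
E
```

```text
-0.18 203 [0.1722 0.174  0.1754]
-0.14 60 [0.174  0.1756 0.176 ]
-0.1 21 [0.1725 0.1739 0.1748]
-0.06 95 [0.1714 0.1739 0.1754]
-0.02 120 [0.1727 0.1752 0.2066]
0.02 234 [0.1739 0.1925 0.218 ]
0.06 235 [0.1738 0.1751 0.1762]
0.1 219 [0.173  0.1746 0.1759]
0.14 225 [0.1731 0.1748 0.1764]
0.18 489 [0.1721 0.1744 0.1757]
```

It is level. Now I'll place it.

```bash
python3 - <<'E'
from h import *
rx,ry=.6907,.0112; d=D(-.089-np.pi/2)
move_l([rx,ry,.15],.12,rotation=d); ob("over")
move_l([rx,ry,.045],.1); ob()
print("hit",move_l([rx,ry,.018],.03,max_force=6)); ob("down")
gripper_to(.085); ob("open")
move_l([rx,ry,.20],.12); 
q=list(inverse_kinematics([.45,-.1,.25],D(-np.pi/2))); set_joints(q)
A=cloud("scene","pics/s4.png");B=cloud("side");P=np.r_[A[0],B[0]];x,y,z=P.T
m=(abs(z-.051)<.005)&(x>.62)&(x<.755)&(abs(y-.011)<.22)
print("caul",rect(P,m),[np.round(np.median(z[m&(abs(y-a)<.03)]),4) for a in(-.13,-.05,.05,.15)])
measure(P,("bin","crate","rail1","rail2")); ob()
E
```

```text
over t39.3 [0.6903 0.0112 0.1499] F [-0.3 -0.1 -3. ] Tz -0.01 op 0.0586 q6 -0.01
 t40.5 [0.6916 0.0111 0.0462] F [ 0.   0.7 -1.3] Tz -0.02 op 0.0590 q6 -0.01
hit True
down t41.2 [0.6906 0.0112 0.0251] F [-0.6 -0.6  5.1] Tz -0.02 op 0.0586 q6 -0.01
open t41.5 [0.6891 0.0114 0.0234] F [ 0.1 -0.4  0.2] Tz -0.01 op 0.0851 q6 -0.01
caul (array([690.5,  11. , 375.6, 105.3,  84.7]), 2635) [np.float64(0.0496), np.float64(0.0495), np.float64(0.0498), np.float64(0.0497)]
bin (array([ 477.8, -415.3,  203.7,  160.7,    2. ]), 400)
crate (array([461.4, 412.8, 264.5, 174.4,   5.2]), 3470)
rail1 (array([430.3, -68.4,  44.9, 109.4,  88.4]), 619)
rail2 (array([435.9,  83.3,  45.5,  98.6,  87.5]), 774)
 t44.3 [ 0.4509 -0.0998  0.25  ] F [ 0.4 -0.7 -0.6] Tz 0.00 op 0.0846 q6 -0.39
```

View pics/s4.png

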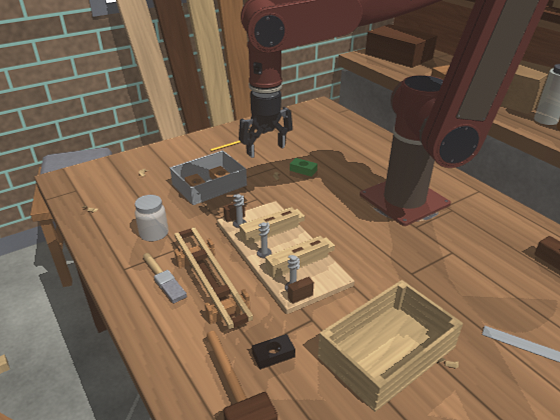

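The caul lies level on both saddles at (690.5, 11.0), as intended. Its top reads about 0.050 m, against 0.051 expected. Now the rails.

```bash
cat >> h.py <<'E'
def rail(x,y,psi,dx,dy):
    set_joints(inverse_kinematics([x,y,.20],D(psi))); gripper_to(.085,60)
    print("hit",move_l([x,y,.037],.12,max_force=12)); gripper_to(.025,60); ob("grip")
    print("hit",move_l([x,y,.19],.12,max_force=15)); ob("lift")
    c=look(("crate",))["crate"][0]; a=np.radians(c[4] if c[2]>c[3] else c[4]-90); a=(a+np.pi/2)%np.pi-np.pi/2
    X=c[0]/1000+np.cos(a)*dx-np.sin(a)*dy; Y=c[1]/1000+np.sin(a)*dx+np.cos(a)*dy; print("to",X,Y,a)
    set_joints(inverse_kinematics([X,Y,.19],D(a))); ob("over")
    move_l([X,Y,.05],.12); print("hit",move_l([X,Y,.022],.04,max_force=6)); ob("down")
    gripper_to(.054); move_l([X,Y,.2],.12); ob("up")
E
python3 - <<'E'
from h import *
rail(.462,.0815,-.07,.005,.031)
set_joints(inverse_kinematics([.45,-.07,.25],D(-.07)))
A=cloud("scene","pics/s5.png");B=cloud("side");measure(np.r_[A[0],B[0]],("bin","crate","rail1"))
E
```

```text
hit False
grip t47.5 [0.4627 0.0815 0.0376] F [-0.9 -0.5  5. ] Tz -0.02 op 0.0389 q6 -1.49
hit False
lift t49.0 [0.4614 0.0815 0.189 ] F [ 0.3  0.3 -3.1] Tz -0.05 op 0.0391 q6 -1.49
crate (array([461. , 412.6, 263.7, 174.7,   5.1]), 3472)
to 0.4632244821241942 0.44392174451206606 0.08901179185171082
over t50.4 [0.4638 0.4428 0.1899] F [ 0.4 -1.2 -2. ] Tz -0.01 op 0.0393 q6 -1.02
hit True
down t52.2 [0.4637 0.4442 0.0334] F [-0.2 -2.   6.2] Tz 0.04 op 0.0391 q6 -1.02
up t54.1 [0.4628 0.4436 0.1988] F [-0.2  0.3 -0.6] Tz 0.01 op 0.0537 q6 -1.02
bin (array([ 478.9, -415.4,  202.8,  161.5,    1.7]), 382)
crate (array([460.7, 416.3, 264.7, 173.8,   5.1]), 3496)
rail1 (array([430.6, -67.9,  46.2, 109.8,  86.3]), 640)
```

View pics/s5.png

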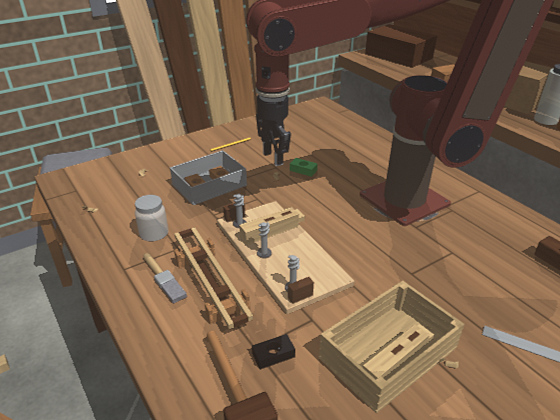

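```bash
python3 - <<'E'
from h import *
A=cloud("scene");B=cloud("side");P=np.r_[A[0],B[0]];x,y,z=P.T
m=(x>.35)&(x<.57)&(y>.345)&(y<.485)
print(np.histogram(z[m],np.arange(0,.085,.005)))
k=m&(z>.045)&(z<.066)
print(rect(P,k))
E
```

```text
(array([ 886, 3370,  116,   74,   70,   99,  115,  469,  288,  429, 2865,
        145,   25,   33,   36,   31]), array([0.   , 0.005, 0.01 , 0.015, 0.02 , 0.025, 0.03 , 0.035, 0.04 ,
       0.045, 0.05 , 0.055, 0.06 , 0.065, 0.07 , 0.075, 0.08 ]))
(array([4.624e+02, 4.110e+02, 2.128e+02, 1.322e+02, 1.000e-01]), 3474)
```

```bash
python3 - <<'E'
from h import *
A=cloud("scene");B=cloud("side");P=np.r_[A[0],B[0]];x,y,z=P.T
m=(abs(z-.0525)<.0035)&(x>.36)&(x<.56)&(y>.33)&(y<.50)
Q=P[m]; a=.089; e=np.array([np.cos(a),np.sin(a)]); n=np.array([-e[1],e[0]])
d=Q[:,:2]-np.array([.4607,.4163]); X=d@e;Y=d@n
print(np.histogram(Y,np.arange(-.08,.085,.01)));print(np.histogram(X[(Y>0)&(Y<.06)],np.arange(-.12,.13,.02)))
E
```

```text
(array([335,   1,   0,   0,   0,   0,   0,   0,  76, 696, 720, 776, 753,
        66,   0,   0]), array([-8.00000000e-02, -7.00000000e-02, -6.00000000e-02, -5.00000000e-02,
       -4.00000000e-02, -3.00000000e-02, -2.00000000e-02, -1.00000000e-02,
       -4.16333634e-17,  1.00000000e-02,  2.00000000e-02,  3.00000000e-02,
        4.00000000e-02,  5.00000000e-02,  6.00000000e-02,  7.00000000e-02,
        8.00000000e-02]))
(array([  0,   0, 173, 353, 355, 356, 370, 368, 367, 354, 373,  18]), array([-1.20000000e-01, -1.00000000e-01, -8.00000000e-02, -6.00000000e-02,
       -4.00000000e-02, -2.00000000e-02,  2.77555756e-17,  2.00000000e-02,
        4.00000000e-02,  6.00000000e-02,  8.00000000e-02,  1.00000000e-01,
        1.20000000e-01]))
```

Rail2 lies flat in the crate at about (+15, +30) mm. I'll put rail1 at y = -36 and open the fingers less on release.

```bash
sed -i 's/gripper_to(.054)/gripper_to(.048)/' h.py; python3 - <<'E'
from h import *
rail(.455,-.0695,-.07,.005,-.036)
set_joints(inverse_kinematics([.42,-.10,.30],D(-.07)))
A=cloud("scene","pics/s6.png");B=cloud("side");P=np.r_[A[0],B[0]];c=measure(P,("bin","crate"))["crate"][0];x,y,z=P.T
a=np.radians(c[4]); e=np.array([np.cos(a),np.sin(a)]); n=np.array([-e[1],e[0]])
Q=P[(abs(z-.0525)<.0035)&(x>.34)&(x<.58)&(y>.33)&(y<.51)];d=Q[:,:2]-c[:2]/1000
print(np.histogram(d@n,np.arange(-.08,.085,.01))[0])
m=(abs(z-.051)<.005)&(x>.62)&(x<.755)&(abs(y-.011)<.22); print("caul",rect(P,m))
ob()
E
```

```text
hit False
grip t59.0 [ 0.4556 -0.0697  0.0376] F [-1.1 -0.5  4.5] Tz 0.04 op 0.0390 q6 -1.82
hit False
lift t60.4 [ 0.4544 -0.0693  0.189 ] F [ 0.1 -0.4 -2.1] Tz 0.01 op 0.0387 q6 -1.82
crate (array([460.6, 415.9, 265. , 175.3,   5.2]), 3504)
to 0.4688421948801999 0.380501324550814 0.09075712110370504
over t62.2 [0.4694 0.3794 0.19  ] F [ 0.4 -0.  -3.1] Tz -0.01 op 0.0388 q6 -1.11
hit True
down t63.9 [0.4694 0.3808 0.0354] F [0.1 0.1 5.4] Tz -0.03 op 0.0393 q6 -1.11
up t65.7 [0.4683 0.3802 0.1988] F [-1.1 -0.   0.4] Tz -0.02 op 0.0483 q6 -1.11
bin (array([ 478.4, -414.5,  203.6,  159.6,    1.7]), 414)
crate (array([460.9, 415.5, 264.2, 174.3,   4.9]), 3483)
[334  42 190 629 663 677 566   5  70 680 728 800 760  84   2   0]
caul (array([690. ,  11.7, 376.4, 105.4,  85.1]), 2635)
 t67.6 [ 0.4202 -0.0993  0.2998] F [-0.3  0.3 -0.7] Tz -0.05 op 0.0480 q6 -1.92
```

View pics/s6.png

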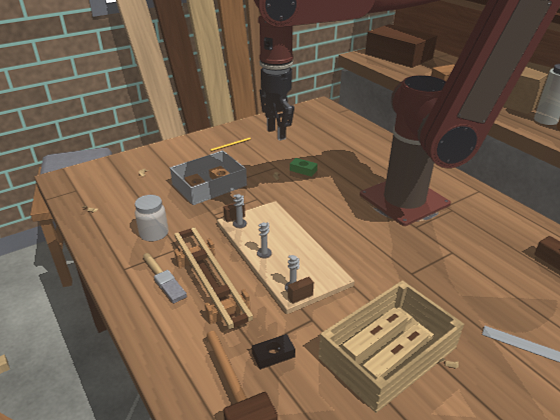

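The last view shows both rails flat in the crate at (375,325) and (400,347), the caul on the rest at (212,278), and the nuts in the bin at (208,177). The bystanders have not moved and the arm is clear, so I'm handing in.

```bash
python3 -c "
from plant import *
hold(0.5); job_done()"
```

```text
the job is handed in; nothing more can be done
```

The job is done and handed in; the robot's clock read about 68 s of the 210 s allowed. `job_done()` gives no verdict, so what follows rests on my own last checks.

- **Nuts:** nut1 was absent (stud 1 was bare). I unscrewed nut2 and nut3 with one continuous turn of about 195° each. Both show inside the bin in the final picture; I did not measure their exact positions in it.
- **Caul:** it lies on both saddles, with its centre within about 1 mm of the rest's centre and its direction within about 0.01 rad. Heights along its length agreed within 0.3 mm when I placed it.
- **Rails:** both lie flat on the crate floor, at about y = -35 and +30 mm in the crate's frame.
- **Bystanders:** the jar, mallet and brush look unmoved in the pictures; I did not measure them. I never touched the green and black look-alike blocks.

Two small disagreements came up, neither of which affected the result. The crate shifted about 4 mm while I released the first rail; I re-measured it before placing the second. Each rail touched down about 10 mm higher than I had planned, but the heights showed both resting on the floor. I saw no larger knock to the bin or crate and no grip slackening.

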